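Stand a settled bottle back up in its tilting stand and lock it

TASK

The bottle in the tilting stand has settled: stand it back upright by pushing the bail (the bar bridging over its cap) with your fingertips until the cradle is fully home in its upright position, easing it over without a slam. Then push the upright tab of the swing latch round until the latch is fully home, with its nose pointing straight over the tongue of the cradle. Push only with the fingertips or the outside of the fingers: do not grip the bail or the tab, do not touch the bottle or lift it from its seat, and leave the things around the stand where they are.

Things in the scene. Friction and masses are not known exactly. Their poses are not given: they have to be found in the camera images.
- stand: Low grey metal stand fixed to the worktop, 236 mm along its x, 96 mm along its y, base plate top 12 mm high. Origin under the plate's middle at worktop height, z up, x = the way the cradle tips over. Two cheeks at y = +-38 mm, to 52 mm high, carry the cradle's pivot. A bracket 30 mm wide, to 74 mm high, at x = 53 to 80 mm, is the rest of the tipped cradle.
- pivot (a point): Middle of the cradle's pivot axis, which lies level along the stand's y: at x = +17 mm, 38 mm high in the stand's frame; fixed.
- cradle (a joint): Hinge of the aluminium cradle, rad: 0 = tipped 37 degrees to the stand's +x, on the bracket (the start); 0.65 = upright, at its stop. Top-heavy: gravity keeps it at either end; it balances about half way and then sinks by itself, damped, to the upright stop. Under 2 N at the bail moves it. Cradle: open tray 66 x 66 mm, front lip to 40 mm, back plate on the +x side to 95 mm high when upright.
- bail_grip (a point): Middle of the bail: a round black rubber-sleeved bar, 13 mm thick, 56 mm long along the stand's y, that bridges over the bottle's cap on two steel rods at the cradle's sides; fixed to the cradle, 122 mm straight above the pivot when upright. In the stand's frame: x = 91 mm, 135 mm high tipped; x = 17 mm, 160 mm high upright. Push its outer side towards the stand's -x along that arc.
- tongue_tip (a point): Tip (top face) of the cradle's tongue, a plate 18 mm wide and 4 mm thick that sticks out 40 mm from the tray floor on the side away from the bail. Raised in the air while tipped; upright it lies at x = -72 mm, 22 mm high in the stand's frame.
- bottle: Amber glass bottle with a black cap, 56 mm diameter, 108 mm tall, about 0.28 kg, loose in the cradle's tray with 2 mm play round it. Origin at the centre of its underside, z along its axis to the cap (44 mm wide). Its cap reaches x = 80 mm, 135 mm high in the stand's frame when tipped, and x = 24 mm, 130 mm high when upright.
- latch (a joint): Steel swing latch on a vertical pin at the stand's -x end, rad: 0 = locked, at its stop, nose towards the stand's +x over the upright cradle's tongue with 2 mm to spare; grows as it swings open, clockwise from above, to 1.5 at most; 1.0 to 1.35 at the start. Friction holds it; under 2 N at the tab turns it. Shut too early, it keeps the tongue from coming down.
- latch_pivot (a point): Top of the latch plate at its pin: x = -85 mm, y = 0, 29 mm high in the stand's frame; a bolt head on it reaches 35 mm. The nose reaches 33 mm from the pin; the tail, on its other side, carries the tab.
- tab (a point): Middle of the tab, an upright steel plate on the latch's tail, radial to the pin: 28 mm wide (25 to 53 mm from the pin), 5 mm thick, 27 to 65 mm high; this point is 39 mm from the pin, 48 mm high. Locked, it lies straight to the stand's -x of the pin; open, swung to the stand's +y. Shut it by pushing the face towards the cradle and +y, counterclockwise from above.
- seat (a point): Middle of the cradle's tray floor, on which the bottle stands; moves with the cradle.
- beaker: Small plastic beaker, 58 mm wide, 59 mm tall, loose, beside the stand. Origin under its centre.
- vial_a: Small capped vial, 25 mm diameter, 51 mm tall, loose, beside the stand. Origin under its centre.
- vial_b: Small capped vial, 25 mm diameter, 51 mm tall, loose, beyond the bail. Origin under its centre.
- petri_dish: Open shallow dish, 62 mm wide, 12 mm tall, loose, beyond the bail. Origin under its centre.
- tweezers: Steel tweezers, 122 mm long, lying beside the stand. Origin under the middle.
- marker: Marker pen, 138 mm long, 14 mm thick, lying beside the stand. Origin under the middle.

How it is judged:
By the outcome, as a careful person would: the job done as asked, in the order asked, and still so for the second after the job is handed in, with the robot touching nothing.
It also fails if it takes over 50 s, if anything falls off the work surface, if the arm or the gripper's body presses on something with over 40 N, if the wrist force passes 120 N, or if a joint passes its speed limit or range.

ROBOT

A 7-joint arm with a two-finger parallel gripper is mounted at the origin on a cart in front of the work surface, level with it; the furniture and walls round the work are solid. World frame = base frame: x ahead of the robot, y to its left, z up, the work surface at z = 0. Lengths are in m, angles in rad, forces in N, time in s.
With the tool pointing down it reaches from about 0.4 to 0.85 m from the base axis. Payload 10.4 kg.
Tool frame: the origin (TCP) lies between the finger pads; the fingertips stand 14 mm ahead of it and the grasp point (between the pads) lies 5 mm behind it (r.finger_overhang is the z of the fingertips in the tool frame, in m); z points along the fingers, y is the line along which they close (so a half turn about z gives the same grasp; the last joint's range is limited). The gripper opens to 87 mm and grips with 3 to 60 N. Pads are 19 mm wide; open, the fingers measure 117 mm over their backs; the gripper's body (75 mm by 190 mm) begins 51 mm behind the grasp point.
Start: joints at [-1.223, 0.332, -0.065, 1.46, 0.022, 1.35, -0.088], TCP at [0.226, 0.583, 0.212] pointing down, gripper open.
Joint ranges: [-2.6, 2.6], [-0.5, 2.12], [-1.47, 1.34], [0.16, 2.42], [-1.27, 4.41], [0.06, 2.06], [-2.6, 2.6]. Speed limits (rad/s): [2.22, 2.22, 2.79, 2.79, 3.14, 3.14, 3.14].

INTERFACE

Orientations are given as a unit quaternion [x, y, z, w].
In Python, from bench import r, optics gives the robot as it stands.
- The arm moves only by the shell command python3 -m pendant 'ROWS' [FORCE]. ROWS is JSON, a list of rows, each a list of 7 numbers: the closure, from -1 (fully open) to 1 (shut), then the shift along the tool's x, y, z scaled (see below), then the turn, a rotation vector about the tool's x, y, z scaled (see below). In form: [[grip, x, y, z, rx, ry, rz], ...]. A call has 1 to 8 rows; each row is the pose to reach, as a shift and turn from the pose commanded when the call began, along the tool's axes at that moment; what a row does not reach only later rows make up. The controller multiplies each number of a shift by 0.3 m and each number of a turn by 120 degrees. A row lasts 1/8 s, in which the tool goes at most 62.5 mm and 10.7 degrees, less where a joint would pass 70% of its speed; a pose out of reach is approached as far as the arm can. A call with a number of a shift or a turn outside -1 to 1 is refused whole. A call with a gripper value outside its range is refused whole. The fingers move at their own pace and stop on an object; FORCE is the grip in N (left out, the last holds). Time passes only in rows, so rows that repeat a pose let the fingers close. It gives the time, the measured TCP pose, the force, the opening and the grip force at its end, in the units of the state.
- r.read_state(): the state, without advancing time (a new reading comes with each control period).
- optics.camera(name): name is "scene" or "top" or "wrist"; returns a dict with "pixels" (400x640x3 uint8, red, green, blue), "vfov" (degrees; the focal length in pixels is half the picture's height over the tangent of half this angle, whatever the lens; pixels are square), "cx", "cy" (the principal point, pixels), "rvec" (rotation vector, rad) and "tvec" (3), from world to camera coordinates, as OpenCV has them. Camera axes: x right, y down, z forward; pixel columns grow to the right and rows downward; lengths in m; the calibration is good to about 2 mm. A picture is of the moment at which its call begins. There is no depth.
- r.close_job(): hands the job in; it is judged then, once.
The state is a dict: "time": time; "joint_positions": joint angles; "joint_vel": joint speeds; "joint_torque": joint torques, N m; "ee_pos": TCP position; "eef_rot": TCP orientation; "ft_force": force on the tool from outside, world axes, zero at the start; "torque": the same for the moment, N m; "width": finger opening in m; "grip_force": force on a finger pad.
Only numpy, scipy, OpenCV 4.12 (cv2) and the standard library are available. Lean on these libraries where they do the work, as an engineer would, in place of code of your own. Each camera call takes 0.05 s, during which the arm holds its last target. There are 200 camera calls.

## Working session

There is one attempt and no reset: what is moved stays moved. The work goes in short steps, Python scripts to look and compute and a shell command to move; the robot and the scene stay as the last step left them, time stands still between calls to the robot, and variables do not carry over. Pictures are saved under pics/ and viewed, at most 10 in all, crops included, and the job is handed in when it is done.

```bash
ls; mkdir -p pics
cat > h.py <<'E'
import numpy as np, cv2
from bench import r, optics
def cam(n, save=None):
    c=optics.camera(n); p=np.ascontiguousarray(c["pixels"][:,:,::-1])
    if save: cv2.imwrite("pics/"+save,p)
    f=p.shape[0]/2/np.tan(np.radians(c["vfov"])/2)
    K=np.array([[f,0,c["cx"]],[0,f,c["cy"]],[0,0,1]])
    R=cv2.Rodrigues(np.array(c["rvec"],float))[0]; t=np.array(c["tvec"],float)
    return dict(img=p,K=K,R=R,t=t,P=K@np.c_[R,t])
def ray(c,uv):
    d=c["R"].T@np.linalg.inv(c["K"])@np.array([uv[0],uv[1],1.]); return -c["R"].T@c["t"], d
def plane(c,uv,z):
    o,d=ray(c,uv); return o+d*(z-o[2])/d[2]
def tri(c1,a,c2,b):
    X=cv2.triangulatePoints(c1["P"],c2["P"],np.array(a,float).reshape(2,1),np.array(b,float).reshape(2,1)); return (X[:3]/X[3]).ravel()
def proj(c,X):
    q=c["P"]@np.r_[X,1]; return q[:2]/q[2]
E
python3 - <<'E'
from h import *
import pickle
cs={n:cam(n) for n in("top","scene","wrist")}
pickle.dump(cs,open("c0.pkl","wb"))
for n,c in cs.items():
    cv2.imwrite(f"pics/{n}0.png",c["img"]); print(n,-c["R"].T@c["t"],c["R"][2],c["K"][0,0])
s=r.read_state();print(s["time"],s["ee_pos"],s["eef_rot"],s["ft_force"],s["width"])
E
```

```text
pics
top [ 3.82682904e-01 -6.71412361e-05  1.23112788e+00] [ 0.13713512 -0.00239161 -0.99054946] 479.8103873554398
scene [ 0.15478799 -0.42587917  0.69984049] [ 0.48186191  0.51520902 -0.70877977] 445.1762153555243
wrist [0.15455524 0.61076608 0.38334512] [ 0.26291056 -0.10457244 -0.9591364 ] 299.16060144180227
0.15 [0.22636732 0.58226472 0.21092383] [ 1.84313371e-01  9.82867388e-01 -5.23669132e-04 -6.63963920e-05] [ 0.09294931  0.06759389 -0.29647609] 0.08693011498329428
```

View pics/top0.png

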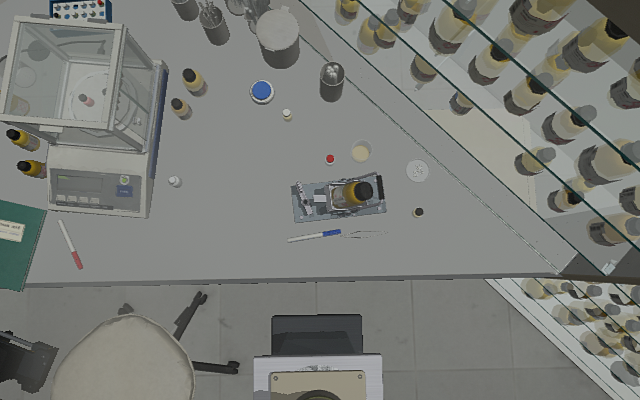

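View pics/scene0.png

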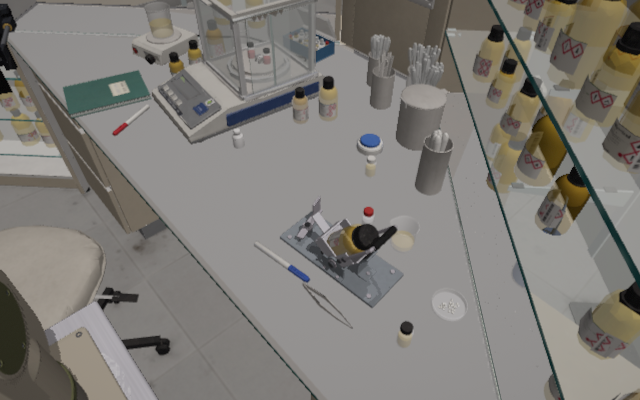

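The top view shows the stand at about (338,197), with its x axis running right, i.e. world −y. The bail is at about (380,187) and the latch at the left end, about (305,200). The scene view shows the same: stand about (340,250), latch (315,215), bail (375,238).

Run:
```python
import pickle,cv2,numpy as np
cs=pickle.load(open("c0.pkl","rb"))
a=cv2.resize(cs["top"]["img"][135:250,275:435],None,fx=5,fy=5,interpolation=cv2.INTER_CUBIC)
b=cv2.resize(cs["scene"]["img"][185:310,260:420],None,fx=4.7,fy=4.7,interpolation=cv2.INTER_CUBIC)
cv2.imwrite("pics/topc.png",a);cv2.imwrite("pics/scenec.png",b)
```

```text
(no output)
```

View pics/topc.png

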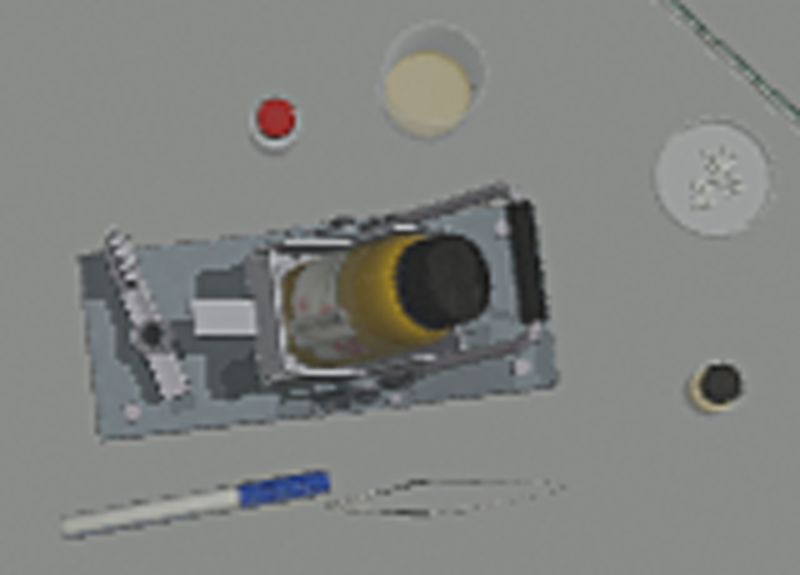

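View pics/scenec.png

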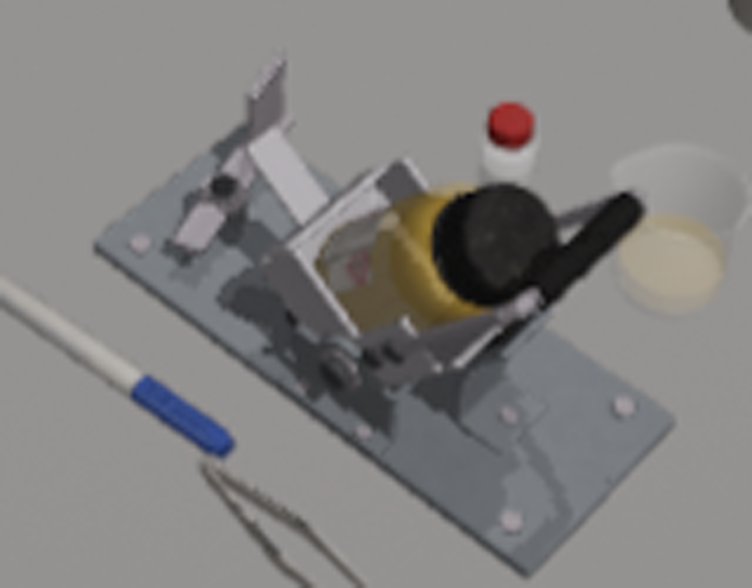

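```bash
cat > m.py <<'E'
from h import *
import pickle
cs=pickle.load(open("c0.pkl","rb")); T,S=cs["top"],cs["scene"]
tp=lambda u,v:(275+(u+.5)/5-.5,135+(v+.5)/5-.5)
sp=lambda u,v:(260+(u+.5)/4.7-.5,185+(v+.5)/4.7-.5)
E
python3 - <<'E'
from m import *
np.set_printoptions(precision=4,suppress=True)
print("corner top",[plane(T,tp(*p),.012) for p in[(80,255),(100,437),(557,387)]])
print("corner scene",[plane(S,sp(*p),.012) for p in[(95,245),(525,573),(672,422)]])
print("pin",tri(T,tp(151,333),S,sp(223,185)), "z.035",plane(T,tp(151,333),.035),plane(S,sp(223,185),.035))
print("bail mid",tri(T,tp(528,260),S,sp(572,265)),plane(T,tp(528,260),.135),plane(S,sp(572,265),.135))
print("bail far/near",plane(T,tp(518,203),.135),plane(T,tp(538,320),.135))
print("tab top outer", tri(T,tp(113,232),S,sp(282,58)))
for n,uv in dict(vialb=(720,385),petri=(712,178),viala=(275,118),beaker=(432,85)).items(): print(n,plane(T,tp(*uv),.05 if n[0]=='v' else .02))
# stand frame from top corners
A=plane(T,tp(80,255),.012)[:2];B=plane(T,tp(100,437),.012)[:2];C=plane(T,tp(557,387),.012)[:2]
print(np.linalg.norm(A-B),np.linalg.norm(C-B),np.degrees(np.arctan2(*(C-B)[::-1])),np.degrees(np.arctan2(*(A-B)[::-1])), (A+C)/2)
A=plane(S,sp(95,245),.012)[:2];B=plane(S,sp(525,573),.012)[:2];C=plane(S,sp(672,422),.012)[:2]
print(np.linalg.norm(A-B),np.linalg.norm(C-B),np.degrees(np.arctan2(*(B-A)[::-1])),np.degrees(np.arctan2(*(C-B)[::-1])), (A+C)/2)
E
```

```text
corner top [array([0.5756, 0.0585, 0.012 ]), array([0.4816, 0.0496, 0.012 ]), array([ 0.5025, -0.184 ,  0.012 ])]
corner scene [array([0.4806, 0.0466, 0.012 ]), array([ 0.5026, -0.1837,  0.012 ]), array([ 0.5956, -0.1757,  0.012 ])]
pin [0.5318 0.0224 0.0327] z.035 [0.5316 0.0223 0.035 ] [0.5304 0.0209 0.035 ]
bail mid [ 0.5481 -0.1532  0.1289] [ 0.5496 -0.1544  0.135 ] [ 0.5408 -0.1543  0.135 ]
bail far/near [ 0.5764 -0.1508  0.135 ] [ 0.5215 -0.1579  0.135 ]
tab top outer [0.5789 0.0392 0.0648]
vialb [ 0.4981 -0.2589  0.05  ]
petri [ 0.6077 -0.2667  0.02  ]
viala [ 0.6372 -0.0421  0.05  ]
beaker [ 0.6594 -0.1246  0.02  ]
0.09437928088968406 0.23450543989552555 -84.9027804584895 5.428366008158289 [ 0.539  -0.0627]
0.23125900479813954 0.09326649614970954 -84.53662256935763 4.912880148703084 [ 0.5381 -0.0646]
```

The stand origin is about (0.5385, −0.0635) with its x axis at −84.8°. Pin, bail and tab heights all match the text, and the latch is open about 1.3 rad. Next I work out the moves.

```bash
cat >> h.py <<'E'
from scipy.spatial.transform import Rotation as Ro
np.set_printoptions(precision=4,suppress=True)
O=np.array([.5385,-.0635]); ex=np.array([.0898,-.996]); ey=np.array([.996,.0898])
Y=np.r_[ey,0]; Z=np.array([0,0,-1.]); RT=Ro.from_matrix(np.c_[np.cross(Y,Z),Y,Z])
def W(x,y,z): return np.r_[O+x*ex+y*ey,z]   # stand -> world
def st(): 
    s=r.read_state(); p=np.array(s["ee_pos"]); d=p[:2]-O
    print("t",s["time"],"stand xy",d@ex,d@ey,"tip z",p[2]-.014,"F",np.array(s["ft_force"]),"w",s["width"]); return s
def go(p):  # TCP world -> row numbers
    s=r.read_state(); R0=Ro.from_quat(s["eef_rot"])
    return R0.inv().apply(np.array(p)-s["ee_pos"])/.3, np.degrees((R0.inv()*RT).as_rotvec())/120
E
python3 - <<'E'
from h import *
print(r.finger_overhang); st()
for p in [(.40,.28,.27),W(.135,0,.25)]: print(p,*go(p))
E
```

```text
0.014
t 0.15 stand xy -0.6712111787973146 -0.2528944792811886 tip z 0.19692383114854173 F [ 0.0929  0.0676 -0.2965] w 0.08693011498329428
(0.4, 0.28, 0.27) [-0.9045 -0.7296 -0.1961] [-0.0004  0.0003  0.53  ]
[ 0.5506 -0.198   0.25  ] [-1.9497 -2.0326 -0.128 ] [-0.0004  0.0003  0.53  ]
```

```bash
python3 -m pendant '[[1,-0.1,-0.08,-0.1,0,0,0.06],[1,-0.24,-0.19,-0.2,0,0,0.14],[1,-0.38,-0.3,-0.2,0,0,0.21],[1,-0.52,-0.42,-0.2,0,0,0.29],[1,-0.66,-0.53,-0.2,0,0,0.37],[1,-0.8,-0.65,-0.2,0,0,0.45],[1,-0.9,-0.73,-0.2,0,0,0.53],[1,-0.9,-0.73,-0.2,0,0,0.53]]' 5
python3 - <<'E'
from h import *
st()
for p in [(.46,.02,.27),W(.135,0,.25)]: print(p,*go(p))
E
```

```text
time: 1.15
ee_pos: [0.4004, 0.2777, 0.2717]
eef_rot: [0.677, 0.736, 0.0, 0.0]
ft_force: [-0.6, 1.0, -0.4]
width: 0.0147
grip_force: 0.0
t 1.15 stand xy -0.3522196192265047 -0.10691283117634823 tip z 0.2577207862910989 F [-0.6291  1.0479 -0.4124] w 0.014700769667199014
(0.46, 0.02, 0.27) [-0.8724  0.1269  0.0058] [ 0.0002  0.     -0.0034]
[ 0.5506 -0.198   0.25  ] [-1.6215  0.3678  0.0726] [ 0.0002  0.     -0.0034]
```

```bash
python3 -m pendant '[[1,-0.15,0.03,0,0,0,0],[1,-0.32,0.07,0,0,0,0],[1,-0.5,0.11,0,0,0,0],[1,-0.67,0.15,0,0,0,0],[1,-0.83,0.19,0,0,0,0],[1,-0.83,0.19,0,0,0,0]]'
python3 - <<'E'
from h import *
st(); print(go(W(.135,0,.25)))
E
```

```text
time: 1.9
ee_pos: [0.4785, 0.035, 0.2716]
eef_rot: [0.676, 0.737, -0.0, 0.0]
ft_force: [-0.2, 0.0, 0.1]
width: 0.0007
grip_force: 0.0
t 1.9 stand xy -0.10344191912333653 -0.05088644410351171 tip z 0.2575942134588026 F [-0.2012  0.002   0.0586] w 0.0006778046897222449
(array([-0.7942,  0.1724,  0.0724]), array([ 0.0001,  0.0002, -0.0017]))
```

```bash
python3 -m pendant '[[1,-0.15,0.03,0,0,0,0],[1,-0.32,0.07,0,0,0,0],[1,-0.5,0.11,0,0,0,0],[1,-0.67,0.15,0,0,0,0],[1,-0.79,0.17,0,0,0,0],[1,-0.79,0.17,0.1,0,0,0],[1,-0.79,0.17,0.1,0,0,0]]'
python3 - <<'E'
from h import *
st(); print(go(W(.135,0,.139)))
c=cam("wrist","w1.png"); 
cv2.imwrite("pics/w1.png",c["img"])
E
```

```text
time: 2.78
ee_pos: [0.5495, -0.1915, 0.2393]
eef_rot: [0.674, 0.739, -0.001, -0.002]
ft_force: [0.6, 0.5, 0.9]
width: 0.0004
grip_force: 0.0
t 2.775 stand xy 0.12843924318069033 -0.0004954690834560476 tip z 0.22529460769865442 F [0.5661 0.4706 0.8983] w 0.0003984486853431529
(array([-0.0225,  0.003 ,  0.3343]), array([-0.002 , -0.0008,  0.0013]))
```

View pics/w1.png

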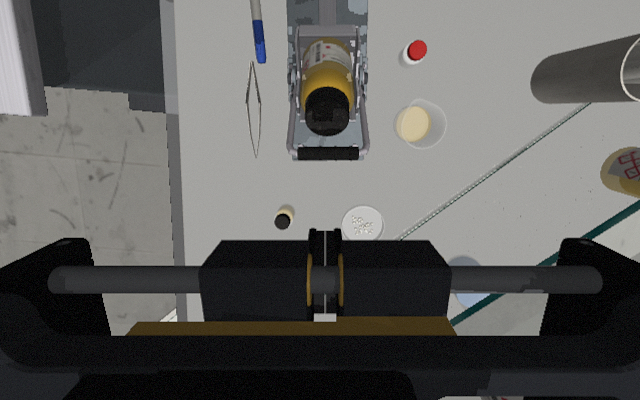

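The wrist view shows the closed fingertips at (325,270), lined up with the middle of the bail at (328,153) and clear of it. I'll descend outside the bail.

```bash
python3 -m pendant '[[1,-0.022,0.003,0.1,0,0,0],[1,-0.022,0.003,0.22,0,0,0],[1,-0.022,0.003,0.33,0,0,0],[1,-0.022,0.003,0.33,0,0,0],[1,-0.022,0.003,0.33,0,0,0]]'
python3 - <<'E'
from h import *
st(); print(go(W(.11,0,.139)))
cam("scene","s2.png");
E
```

```text
time: 3.45
ee_pos: [0.5527, -0.1998, 0.1445]
eef_rot: [0.674, 0.739, 0.001, 0.001]
ft_force: [0.3, -0.1, 1.1]
width: 0.0003
grip_force: 0.0
t 3.45 stand xy 0.13701794690546354 0.0018646414295792398 tip z 0.13050540629768168 F [ 0.2736 -0.0677  1.0554] w 0.0003242697922460402
(array([ 0.09  , -0.0061,  0.0183]), array([0.001 , 0.0001, 0.0006]))
```

```bash
python3 -m pendant '[[1,0.03,-0.005,0.01,0,0,0],[1,0.05,-0.005,0.01,0,0,0],[1,0.07,-0.005,0.01,0,0,0],[1,0.08,-0.005,0.01,0,0,0],[1,0.09,-0.005,0.01,0,0,0],[1,0.1,-0.005,0.01,0,0,0],[1,0.11,-0.005,0.01,0,0,0],[1,0.12,-0.005,0.005,0,0,0]]'
python3 -c "from h import *;st()"
```

```text
time: 4.5
ee_pos: [0.5466, -0.1644, 0.141]
eef_rot: [0.675, 0.738, -0.0, -0.0]
ft_force: [0.2, -0.6, -0.5]
width: 0.0004
grip_force: 0.0
t 4.5 stand xy 0.10120602174328713 -0.0009571813276071122 tip z 0.12697254751588946 F [ 0.2265 -0.5944 -0.4968] w 0.00042295917624198155
```

```bash
python3 -m pendant '[[1,0.01,0,0,0,0,0],[1,0.02,0,0,0,0,0],[1,0.03,0,-0.005,0,0,0],[1,0.04,0,-0.01,0,0,0],[1,0.05,0,-0.015,0,0,0],[1,0.06,0,-0.02,0,0,0],[1,0.06,0,-0.02,0,0,0]]'
python3 - <<'E'
from h import *
st(); a=cam("scene")["img"][170:300,260:430]; b=cam("top")["img"][135:250,275:435]
a=cv2.resize(a,(640,490));cv2.imwrite("pics/s3.png",a);
E
```

```text
time: 5.38
ee_pos: [0.5452, -0.1463, 0.1471]
eef_rot: [0.674, 0.738, 0.0, 0.0]
ft_force: [0.0, 0.1, -0.5]
width: 0.0005
grip_force: 0.0
t 5.375 stand xy 0.08305433214489959 -0.0007344629524808155 tip z 0.13314909130483926 F [ 0.0446  0.0644 -0.479 ] w 0.0005102687500032173
```

View pics/s3.png

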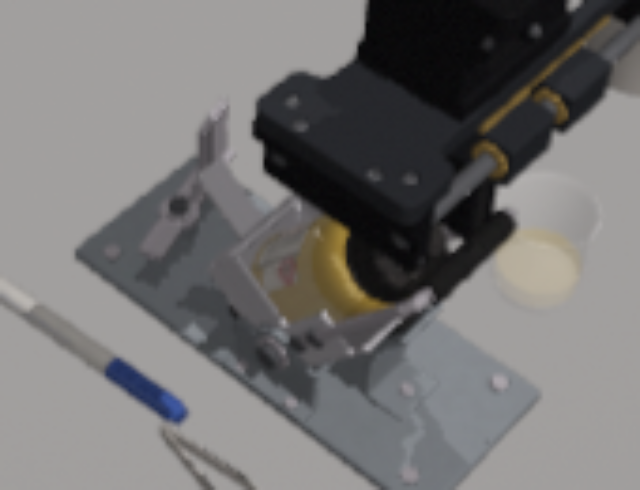

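The picture is ambiguous about whether the bail has moved. I'll project the expected points before going on.

Run:
```python
from h import *
s=st(); c=cam("scene"); np.set_printoptions(precision=1,suppress=True)
f=lambda X:(proj(c,X)-[260,170])*[640/170,490/130]
p=np.array(s["ee_pos"]); print("tip",f(p-[0,0,.014]),"tcp+30",f(p+[0,0,.03]), "tipcorners",[f(p-[0,0,.014]+np.r_[a*ex+b*ey,0]) for a in(-.0095,.0095) for b in(-.015,.015)])
for d in (37,30,25,20):
    a=np.radians(d); print(d,[f(W(.017+.122*np.sin(a),y,.038+.122*np.cos(a))) for y in(-.028,0,.028)])
i=cv2.resize(c["img"][205:260,345:405],None,fx=10,fy=10,interpolation=cv2.INTER_CUBIC)
cv2.imwrite("pics/s4.png",np.clip(i.astype(float)*2,0,255))
```

```text
t 5.475 stand xy 0.0833727388846519 -0.0008555549842820358 tip z 0.13302013996531675 F [-0.5285 -0.8244 -0.5181] w 0.0006408766750813314
tip [450. 255.] tcp+30 [461.1 187.9] tipcorners [array([411.7, 262.8]), array([453.7, 224.7]), array([446.3, 286.4]), array([488. , 247.3])]
37 [array([424.8, 296.1]), array([464.7, 259. ]), array([503. , 223.4])]
30 [array([403.7, 268.2]), array([444. , 231.7]), array([482.7, 196.6])]
25 [array([387.4, 249. ]), array([428. , 212.9]), array([466.9, 178.3])]
20 [array([370.3, 230.7]), array([411.1, 195.1]), array([450.3, 160.8])][ WARN:0@2.221] global loadsave.cpp:1063 imwrite_ Unsupported depth image for selected encoder is fallbacked to CV_8U.
```

View pics/s4.png

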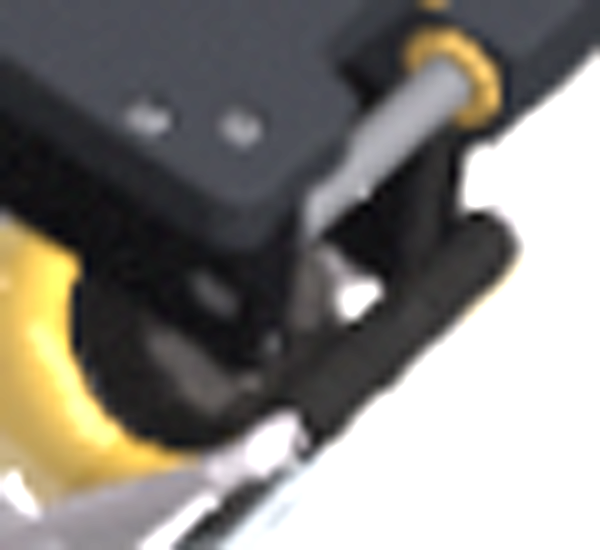

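The bail is still at its tipped position (middle at (385,238) in the scene image), yet the fingers appear behind it. I'll check with the wrist view and the top view side by side.

Run:
```python
from h import *
s=st(); c=cam("wrist"); t=cam("top"); p=np.array(s["ee_pos"])
R0=Ro.from_quat(s["eef_rot"])
print("wrist proj tip",proj(c,p-[0,0,.014]),"bail",[proj(c,W(.0904,y,.1354)) for y in(-.028,0,.028)],"cap",proj(c,W(.057,0,.125)))
print("top proj tip",proj(t,p-[0,0,.014]),"bail",[proj(t,W(.0904,y,.1354)) for y in(-.028,0,.028)])
print("cam in tool", R0.inv().apply(-c["R"].T@c["t"]-p), R0.inv().apply(c["R"][2]))
a=cv2.resize(c["img"][100:320,190:460],None,fx=1.8,fy=1.8,interpolation=cv2.INTER_CUBIC)
b=cv2.resize(t["img"][150:230,340:420],(310,310),interpolation=cv2.INTER_CUBIC)
o=np.zeros((400,800,3)); o[:396,:486]=a; o[:310,488:798]=b
cv2.imwrite("pics/c5.png",np.clip(o*1.8,0,255).astype(np.uint8))
```

```text
t 5.525 stand xy 0.08342233023958144 -0.0008870809176679318 tip z 0.13298161382810852 F [-0.038   0.4087  0.4255] w 0.000629470391317996
wrist proj tip [323.9991 229.2946] bail [array([283.5482, 240.3403]), array([325.3148, 240.363 ]), array([367.0791, 240.3858])] cap [325.3429 188.2112]
top proj tip [376.8112 188.7151] bail [array([381.4585, 199.8073]), array([379.896 , 187.8529]), array([378.3443, 175.9805])]
cam in tool [ 0.0777  0.0004 -0.1725] [-0.2836  0.0002  0.9589]
```

View pics/c5.png

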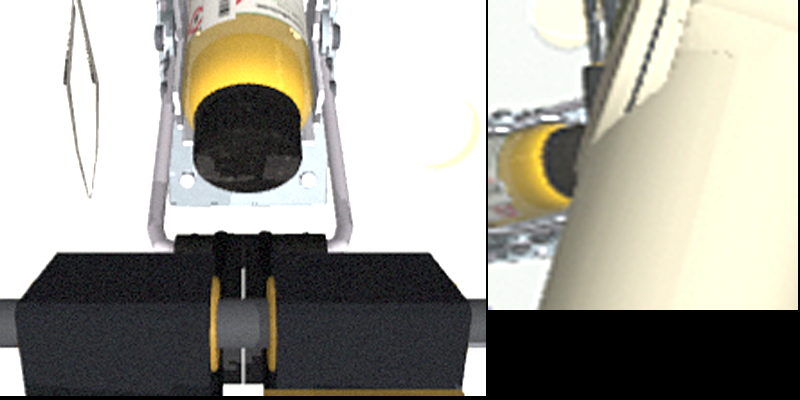

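The wrist view shows the fingertips over the bail bar at about (325,230), with no contact force. They may be higher than I computed. I'll measure the real tip in the earlier free-space picture s2 by brightness, without viewing another picture.

Run:
```python
from h import *
c=pickle=None
import pickle; c=pickle.load(open("c0.pkl","rb"))["scene"]
i=cv2.imread("pics/s2.png"); d=cv2.absdiff(i,c["img"]).max(2)
p=np.array([.5527,-.1998,.1445])
R=np.array
for n,a in dict(tip=-.014,tcp=0,up30=.03).items(): print(n,proj(c,p+[0,0,a]))
print([proj(c,p-[0,0,.014]+np.r_[a*ex+b*ey,0]) for a in(-.0095,.0095) for b in(-.012,.012)])
g=cv2.cvtColor(i,cv2.COLOR_BGR2GRAY)
print("cols 370..425")
for y in range(215,285): print(y,''.join('#' if v<45 else '+' if v<80 else 'o' if v<115 else '.' for v in g[y,365:430]))
```

```text
tip [407.0858 255.5732]
tcp [408.4136 250.1507]
up30 [411.3894 237.9985]
[array([397.8241, 256.679 ]), array([406.5451, 248.0287]), array([407.6431, 263.3497]), array([416.2994, 254.4732])]
cols 370..425
215 +++++++++++#####################################################+
216 ++++++#+++++###################################################++
217 +++++++++++++#################################################+oo
218 ++++oo++++++++###############################################+oo+
219 +++++++++++++++++###########################################+oo+#
220 ++++++++++++++++++#########################################+oo+##
221 ++++++++++++++############################################+oo+###
222 ++++++++##++#############################################+oo+####
223 #++++++++###############################################+oo+#####
224 ###++++++###############################################+o+######
225 #####++o+##############################################+++#######
226 ######+++########################################################
227 ####################################################
[... 3303 characters left out ...]

275 ..o..............................................................
276 .................................................................
277 ......o..........................................................
278 .....o...........................................................
279 .................................................................
280 o................................................................
281 oo...............................................................
282 .................................................................
283 .................................................................
284 .................................................................
```

Run:
```python
import cv2,numpy as np
i=cv2.imread("pics/s2.png")[170:280,340:460]
o=cv2.resize(i,None,fx=5,fy=5,interpolation=cv2.INTER_CUBIC)
cv2.imwrite("pics/s2c.png",np.clip(255*(o/255.)**.5,0,255).astype(np.uint8))
```

```text
(no output)
```

View pics/s2c.png

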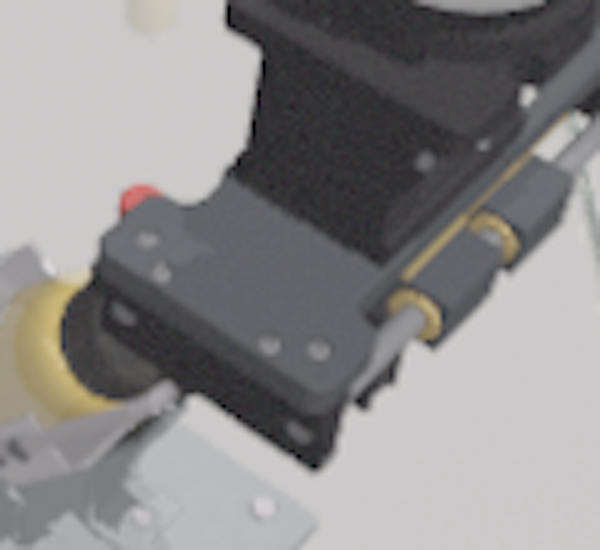

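The fingertips show at about (414,250) in the scene image, which is a few mm higher or narrower than I modelled. That is why the fingers rode over the bail without touching it. I'll retreat, go about 20 mm deeper (still clear of the cap) and push again, watching the force.

```bash
python3 -m pendant '[[1,-0.08,0,0,0,0,0],[1,-0.17,0,0,0,0,0],[1,-0.18,0,0.03,0,0,0],[1,-0.18,0,0.065,0,0,0],[1,-0.14,0,0.065,0,0,0],[1,-0.11,0,0.065,0,0,0],[1,-0.095,0,0.065,0,0,0],[1,-0.085,0,0.065,0,0,0]]'
python3 -c "from h import *;st()"
```

```text
time: 6.62
ee_pos: [0.5477, -0.1713, 0.1278]
eef_rot: [0.674, 0.738, 0.0, 0.0]
ft_force: [-0.3, -0.0, -0.5]
width: 0.0003
grip_force: 0.0
t 6.625 stand xy 0.10818382968963927 -0.0005620836585906686 tip z 0.11383762794141909 F [-0.3259 -0.0078 -0.466 ] w 0.00025612065086327927
```

```bash
python3 -m pendant '[[1,0.01,0,0,0,0,0],[1,0.02,0,0,0,0,0],[1,0.03,0,0,0,0,0],[1,0.03,0,0,0,0,0]]'
python3 - <<'E'
from h import *
import pickle
st(); c=pickle.load(open("c0.pkl","rb"))["scene"]["img"]; i=cam("scene")["img"]
d=cv2.absdiff(c,i).max(2)[190:275,300:362]; print("changed px tongue/front area",(d>25).sum())
E
```

```text
time: 7.12
ee_pos: [0.5471, -0.1659, 0.1291]
eef_rot: [0.675, 0.737, -0.0, 0.002]
ft_force: [-2.0, -7.7, 9.5]
width: 0.0001
grip_force: 6.0
t 7.125 stand xy 0.10271481525527135 -0.0006515809035222791 tip z 0.11505958951948615 F [-1.9635 -7.6917  9.5454] w 0.00012479391199202747
changed px tongue/front area 1463
```

The force (−7.7 N in y, +9.5 N in z) shows the tip edge riding on the upper-outer side of the bar. So the real tip is about 20–25 mm higher than nominal, which agrees with both views. I'll back off, go deeper and push along the rising arc.

```bash
python3 -m pendant '[[1,-0.03,0,0,0,0,0],[1,-0.09,0,0,0,0,0],[1,-0.09,0,0.03,0,0,0],[1,-0.09,0,0.06,0,0,0],[1,-0.06,0,0.06,0,0,0],[1,-0.03,0,0.06,0,0,0],[1,-0.02,0,0.06,0,0,0],[1,-0.02,0,0.06,0,0,0]]'
python3 - <<'E'
from h import *
import pickle
st(); c=pickle.load(open("c0.pkl","rb"))["scene"]["img"]; i=cam("scene")["img"]
d=cv2.absdiff(c,i).max(2); print("changed px front",(d[190:275,300:345]>25).sum(),(d[190:275,300:335]>25).sum(),np.argwhere(d[190:275,300:345]>25).mean(0)+[190,300])
E
```

```text
time: 8.18
ee_pos: [0.5474, -0.1685, 0.1098]
eef_rot: [0.674, 0.738, 0.0, 0.0]
ft_force: [0.4, -0.8, -0.2]
width: 0.0004
grip_force: 0.2
t 8.175 stand xy 0.10533333667631693 -0.0005167647009103727 tip z 0.0958323070679265 F [ 0.3832 -0.8195 -0.2225] w 0.0004381537786608845
changed px front 921 750 [235.6764 319.7025]
```

```bash
python3 -m pendant '[[1,0.01,0,0,0,0,0],[1,0.02,0,-0.005,0,0,0],[1,0.03,0,-0.01,0,0,0],[1,0.03,0,-0.01,0,0,0]]'
python3 - <<'E'
from h import *
import pickle
st(); c=pickle.load(open("c0.pkl","rb"))["scene"]["img"]; i=cam("scene","s6.png")["img"]
g=cv2.cvtColor(i,cv2.COLOR_BGR2GRAY);g0=cv2.cvtColor(c,cv2.COLOR_BGR2GRAY)
for y in range(205,236): print(y,*[''.join('@' if v>175 else '#' if v<60 else '+' if v<95 else 'o' if v<130 else '.' for v in q[y,298:338]) for q in(g0,g)])
E
```

```text
time: 8.72
ee_pos: [0.5464, -0.1594, 0.1125]
eef_rot: [0.674, 0.738, 0.0, -0.0]
ft_force: [0.6, -0.5, -0.6]
width: 0.0003
grip_force: 0.2
t 8.725 stand xy 0.09618968157252118 -0.0007887634777641959 tip z 0.0985051277590668 F [ 0.6017 -0.5263 -0.5965] w 0.0003447086624465622
205 ..............oo.oooooo................. ..............o+o+oooo..................
206 ..............o+ooooooo................. ..............o+++oooo..................
207 ..............o+ooooooo................. ..............o+++oooo..................
208 ..............o+ooooooo................. ..............o+++oooo..................
209 ..............o+oooooo.................. ..............o+++oooo..................
210 ..............o+oooooo.................. ..............o+++ooo...................
211 .............o++ooooo...o............... .............oo++++oo...................
212 ...........o++++ooo....o................ ............o++++++o....................
213 ..........oo++++oo.@@................... ...........o+++++++.....................
214 .........o+++++o..@@@................... ......
[... 1140 characters left out ...]
oo.oooo+####
228 o++ooooo+o++o++oooooooo.@@@@@...o.@..... ++++ooooooooo+++++++ooooooooooo+ooo++###
229 o++.....ooo++++oooooooo.@@@@..oo.@...... +++ooooooooo+++++++++ooooooooooooooo++##
230 o+o......o+++#+ooooo..oo.@@..oo......... ++oooooooo+++++++++++oooooooooooooooo+##
231 oo........+###+oooooo..oo...o.........oo ++oooooooo++++++++++++oooooooooo+ooo++##
232 o........o####++++oooooooo.o.......ooo++ +oooooooo++++++++++++++oooooooo+ooo+++##
233 o.......o++##++++++oooooo+o.......ooo+++ oooooooo+++++++++++++++oooooooooo+++++##
234 ........++++#+++++++oooo+o.@....oo++oo+o oooooooo++++++++++++++++oooooooo++++++##
235 .......o+++++++++++++oooo.......+o+ooooo ooooooo+++++++++++++++++ooooooo+++++++##
```

The bail is now yielding at under 1 N and the tongue has dropped slightly, so it works. I continue gently along the arc.

```bash
python3 -m pendant '[[1,0.01,0,-0.005,0,0,0],[1,0.02,0,-0.01,0,0,0],[1,0.03,0,-0.016,0,0,0],[1,0.04,0,-0.021,0,0,0],[1,0.05,0,-0.026,0,0,0],[1,0.06,0,-0.03,0,0,0],[1,0.06,0,-0.03,0,0,0]]'
cat > tg.py <<'E'
from h import *
st(); i=cam("scene")["img"]; g=cv2.cvtColor(i,cv2.COLOR_BGR2GRAY)
for y in range(205,245): print(y,''.join('@' if v>175 else '#' if v<60 else '+' if v<95 else 'o' if v<130 else '.' for v in g[y,298:345]))
E
python3 tg.py
```

```text
time: 9.65
ee_pos: [0.5449, -0.1416, 0.1216]
eef_rot: [0.674, 0.738, 0.0, -0.0]
ft_force: [-0.4, -0.5, 0.2]
width: 0.001
grip_force: 0.0
t 9.65 stand xy 0.07839383799709132 -0.000680805193965867 tip z 0.10759822698326915 F [-0.3643 -0.4814  0.2456] w 0.0009970513051540614
205 ..............o+o++ooo........+################
206 ..............o++++ooo.......+#################
207 ..............o++++ooo......+######+++#########
208 ..............o++++ooo.....o######++++#########
209 ..............o++++ooo.....+#######+++#########
210 ..............o++++oo......####################
211 .............oo++++oo......####################
212 ............o++++++o......o####################
213 ...........o+++++++.......+##########++########
214 ..........o++++++++.......+##########+++#######
215 ........o++++o+++++o......+##########+++#######
216 .......o++++ooo++++oo.....+####################
217 ......o+++++ooo+++ooooo...o+###################
218 ....oo+++++oooo++oooooo.....o##################
219 ...o++++++ooo++ooooooo....o..+#################
220 ..o++++++oooo+oooooooo...o+oo+#############
[... 552 characters left out ...]
oooooo.oo+++++##########
232 +oooooooo++++++++++oooooooooooo+++++++#########
233 oooooooo++++++++++++oooooooooo++++++++++#######
234 ooooooo++++++++++++++oooooooo++++++++++oo+#####
235 ooooooo+++++++++++++++ooooo+++o+++++++++oo+####
236 oooooo+++++++++++++++++ooo+++o++++++++++oooo+##
237 ++ooo+++++++++++++++++ooo+++o++++++++++++oooo+#
238 +++++++++++++++++++++ooo+++oo+++++++++++++ooooo
239 ++++++++++++++++++++ooo++oooo++++++++++++++oooo
240 ++++++++++++++++++++oooooooo+++++++++++++++oooo
241 ++++++++++++++++++++++oooooo++++++++++++++++ooo
242 +++++++++++++++++++++++ooooo+++++++++++++++++oo
243 ++++++++++++++++++++++++oooo+++++++++++++++++++
244 +++++++++++++++++++++++++ooo+++++++++++++++++++
```

```bash
python3 -m pendant '[[1,0.006,0,-0.003,0,0,0],[1,0.012,0,-0.006,0,0,0],[1,0.018,0,-0.009,0,0,0],[1,0.024,0,-0.012,0,0,0],[1,0.03,0,-0.014,0,0,0],[1,0.036,0,-0.016,0,0,0],[1,0.042,0,-0.018,0,0,0],[1,0.048,0,-0.02,0,0,0]]'; python3 tg.py | head -1
python3 -m pendant '[[1,0.006,0,-0.002,0,0,0],[1,0.012,0,-0.004,0,0,0],[1,0.018,0,-0.007,0,0,0],[1,0.024,0,-0.01,0,0,0],[1,0.03,0,-0.012,0,0,0],[1,0.036,0,-0.014,0,0,0],[1,0.036,0,-0.014,0,0,0]]'
python3 tg.py
```

```text
time: 10.7
ee_pos: [0.5434, -0.1276, 0.1275]
eef_rot: [0.675, 0.738, 0.0, -0.0]
ft_force: [0.3, -0.2, 0.1]
width: 0.0001
grip_force: 0.0
t 10.7 stand xy 0.06433181728157417 -0.0008599569280429285 tip z 0.1135361681004206 F [ 0.3431 -0.2497  0.0546] w 6.176352849862756e-05
time: 11.62
ee_pos: [0.5425, -0.1168, 0.1318]
eef_rot: [0.674, 0.738, 0.0, -0.0]
ft_force: [0.7, 0.1, 0.7]
width: 0.0004
grip_force: 0.0
t 11.625 stand xy 0.05345202736538348 -0.0007865822402747666 tip z 0.1177631143977091 F [0.6659 0.0644 0.6661] w 0.0003554677749586987
205 ..............o+###############################
206 ..............o++##############################
207 ..............o++##############################
208 ..............o++##############################
209 ..............o++##############################
210 ..............o++##############################
211 .............oo++##############################
212 ............o++++##########################++##
213 ...........o+++++#########################++++#
214 ..........o+++++++++#######################++##
215 ........o++++o+++++o+##########
[... 824 characters left out ...]
+++++++++oooo++++#######
232 +oooooooo++++oooooooooo++++++++++ooo+++++o++o+#
233 oooooooo++++ooooooooooooo+++++++++oo+++o......o
234 oooooooo++++oooooooooooooo++++++++o++++oooooo.o
235 ooooooo++++++oooooooooooooo++++++++++++oo.ooooo
236 oooooo++++++++oooooooooooooo++++++++++++oo.oooo
237 ++ooo+++++++++++oooooooooooo++++++++++++ooo.ooo
238 +++++++++++++++++ooooooooooo++++++++++++ooooooo
239 ++++++++++++++++++ooooooooo+++++++++++o+ooooooo
240 +++++++++++++++++++ooooooo+++++++++++oo+o+ooooo
241 +++++++++++++++++++++oooo++++++++++++oo++o+oooo
242 +++++++++++++++++++++oo++++++++++o+++o+++++++oo
243 ++++++++++++++++++oooo+++++++++ooo+++o+++++++oo
244 +++++++++++++++++++oooo+++++++ooo+++oooooooooo.
```

```bash
python3 -m pendant '[[1,0.01,0,-0.003,0,0,0],[1,0.02,0,-0.006,0,0,0],[1,0.03,0,-0.01,0,0,0],[1,0.04,0,-0.014,0,0,0],[1,0.05,0,-0.017,0,0,0],[1,0.055,0,-0.02,0,0,0],[1,0.06,0,-0.022,0,0,0],[1,0.06,0,-0.022,0,0,0]]'
python3 - <<'E'
from h import *
st(); c=cam("scene")
print([proj(c,W(x,y,.022)) for x in(-.072,-.032) for y in(-.009,.009)])
E
python3 tg.py | sed -n '24,45p'
```

```text
time: 12.68
ee_pos: [0.5409, -0.099, 0.1383]
eef_rot: [0.675, 0.738, 0.0, -0.0]
ft_force: [-0.3, -0.6, -1.1]
width: 0.0004
grip_force: 0.0
t 12.675 stand xy 0.035569565985676226 -0.0008330273833458952 tip z 0.12434403513747334 F [-0.3294 -0.5521 -1.0854] w 0.00042923536095340647
[array([308.7351, 234.0042]), array([314.9889, 228.9819]), array([323.5968, 244.9258]), array([329.824 , 239.6766])]
227 +++++o+++++oooo++++++++++++++++o+###++++#######
228 ++++ooooooooo++++++++++++++++++oo+##+oo+#######
229 +++ooooooooo++++ooo++++++++++++ooo+#+oo+#######
230 ++oooooooo+++++oooooo+++++++++++ooo++ooo#######
231 +ooooooooo++++oooooooo++++++++++oooo+ooo#######
232 +oooooooo++++oooooooooo++++++++++ooo+ooooo++ooo
233 oooooooo++++ooooooooooooo++++++++ooo+ooo.......
234 oooooooo++++oooooooooooooo++++++++o++oooooooo..
235 ooooooo++++++oooooooooooooo++++++++++ooo..ooooo
236 oooooo++++++++oooooooooooooo+++++++++ooooo.oooo
237 ++ooo+++++++++++oooooooooooo+++++++++oooooo.ooo
238 +++++++++++++++++ooooooooooo+++++++++oooooooooo
239 ++++++++++++++++++ooooooooo++++++++++oooooooooo
240 +++++++++++++++++++ooooooo+++++++++++oooooooooo
241 +++++++++++++++++++++oooo+++++++++oo+oo++o++ooo
242 +++++++++++++++++++++oo++++++++++o+o+oo++++++oo
243 ++++++++++++++++++o..o+++++++++ooo++ooo+++o+ooo
244 ++++++++++++++++++o...o+++o+++ooo+++oooooooooo.
```

The tongue corners, seen at (309.5,234) and (315,229), match the upright prediction (308.7,234), (315,229). A light nudge will confirm the stop.

```bash
python3 -m pendant '[[1,0.004,0,0,0,0,0],[1,0.008,0,0,0,0,0],[1,0.012,0,0,0,0,0],[1,0.012,0,0,0,0,0]]'
```

```text
time: 13.28
ee_pos: [0.5406, -0.0969, 0.1384]
eef_rot: [0.675, 0.738, -0.0, 0.001]
ft_force: [1.1, -5.4, -2.6]
width: 0.0002
grip_force: 2.7
```

The cradle is pressing on its stop (5 N at the expected contact distance), so it is home. Next I retreat, rise over the bail and go to the latch.

```bash
python3 -m pendant '[[1,-0.03,0,0,0,0,0],[1,-0.1,0,0,0,0,0],[1,-0.12,0,-0.1,0,0,0],[1,-0.12,0,-0.22,0,0,0],[1,-0.12,0.02,-0.32,0,0,0],[1,-0.05,0.05,-0.34,0,0,0],[1,0.08,0.1,-0.34,0,0,0],[1,0.22,0.15,-0.34,0,0,0]]' | head -2
python3 - <<'E'
from h import *
st(); print(go(W(-.068,.045,.20)),go(W(-.068,.045,.038))); i=cam("scene"); cv2.imwrite("pics/s7.png",i["img"])
E
```

```text
time: 14.28
ee_pos: [0.5797, -0.025, 0.2406]
t 14.275 stand xy -0.03462207384005782 0.04449722238297373 tip z 0.22655692199536934 F [ 0.2125 -0.005  -0.2745] w 0.0004563003560791355
(array([0.1112, 0.0015, 0.1353]), array([ 0.0002, -0.0003, -0.0004])) (array([0.1108, 0.0013, 0.6753]), array([ 0.0002, -0.0003, -0.0004]))
```

```bash
python3 -m pendant '[[1,0.08,0,0,0,0,0],[1,0.11,0,0.12,0,0,0],[1,0.11,0,0.26,0,0,0],[1,0.11,0,0.4,0,0,0],[1,0.11,0,0.5,0,0,0],[1,0.11,0,0.5,0,0,0]]'
python3 - <<'E'
from h import *
s=st(); print(go(W(-.068,.045,.038)))
from math import *
print("latch angle est / wrist view tab")
c=cam("wrist"); p=np.array(s["ee_pos"])
print("tip h=0/23",proj(c,p-[0,0,.014]),proj(c,p+[0,0,.009]),"tab top in/mid/out",[proj(c,W(-.085-d*cos(1.3),d*sin(1.3),.065)) for d in(.025,.039,.053)])
cv2.imwrite("pics/w8.png",np.clip(255*(c["img"]/255.)**.6,0,255).astype(np.uint8))
E
```

```text
time: 15.08
ee_pos: [0.5749, 0.0068, 0.0885]
eef_rot: [0.675, 0.738, -0.002, -0.001]
ft_force: [-0.3, -1.5, 0.7]
width: 0.0007
grip_force: 0.0
t 15.075 stand xy -0.06676810848324713 0.04255104367195079 tip z 0.07448298377784147 F [-0.2619 -1.5088  0.697 ] w 0.0006653027744449933
(array([0.0042, 0.0089, 0.1682]), array([-0.002 ,  0.0001, -0.    ]))
latch angle est / wrist view tab
tip h=0/23 [324.0357 229.2978] [323.7975 244.1969] tab top in/mid/out [array([296.9175, 189.7277]), array([316.7589, 184.4007]), array([336.8205, 179.0147])]
```

View pics/w8.png

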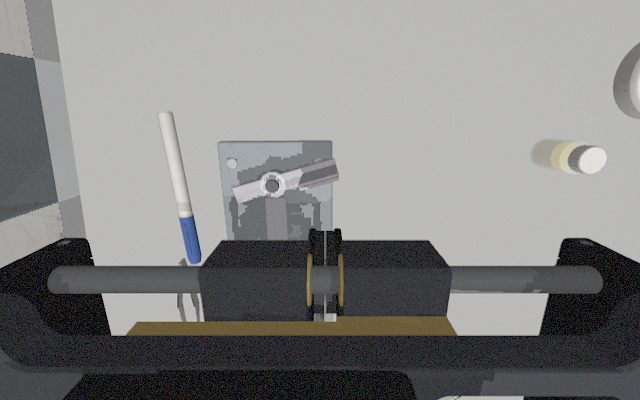

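The wrist view shows the pin at (272,184), the tab at (320,172) and the nose at (237,193), with the closed fingers at (325,232). They are on the cradle side of the tab with a clear gap. I'll descend.

```bash
python3 -m pendant '[[1,0,0.005,0.06,0,0,0],[1,0,0.01,0.12,0,0,0],[1,0,0.01,0.16,0,0,0],[1,0,0.01,0.16,0,0,0],[1,0,0.01,0.16,0,0,0]]'
python3 -c "from h import *;st()"
```

```text
time: 15.75
ee_pos: [0.5797, 0.0074, 0.0427]
eef_rot: [0.675, 0.738, 0.0, 0.0]
ft_force: [-0.3, -0.4, 0.1]
width: 0.0007
grip_force: 0.0
t 15.75 stand xy -0.06687587826925216 0.04739554938199628 tip z 0.028656839936055424 F [-0.2622 -0.4328  0.1441] w 0.0007265784245241637
```

```bash
python3 -m pendant '[[1,0.03,0,0,0,0,0],[1,0.05,0,0,0,0,0],[1,0.065,-0.003,0,0,0,0],[1,0.08,-0.009,0,0,0,0],[1,0.09,-0.014,0,0,0,0],[1,0.1,-0.021,0,0,0,0],[1,0.11,-0.029,0,0,0,0],[1,0.12,-0.037,0,0,0,0]]'
python3 -c "from h import *;st()"
```

```text
time: 16.75
ee_pos: [0.5649, 0.0424, 0.0423]
eef_rot: [0.675, 0.738, -0.0, -0.0]
ft_force: [0.9, 0.2, 0.1]
width: 0.0004
grip_force: 0.5
t 16.75 stand xy -0.10310358785051563 0.03583352437610057 tip z 0.028328782558665243 F [0.8963 0.1721 0.0656] w 0.0003716858921900217
```

```bash
python3 -m pendant '[[1,0.007,-0.01,0,0,0,0],[1,0.014,-0.019,0,0,0,0],[1,0.021,-0.029,0,0,0,0],[1,0.027,-0.041,0,0,0,0],[1,0.033,-0.053,0,0,0,0],[1,0.04,-0.063,0,0,0,0],[1,0.046,-0.073,0,0,0,0],[1,0.046,-0.073,0,0,0,0]]'
cat > la.py <<'E'
from h import *
st()
for n in("scene","wrist"):
    c=cam(n); g=cv2.cvtColor(c["img"],cv2.COLOR_BGR2GRAY)
    q=[proj(c,W(-.085+a,b,z)) for a,b,z in((0,0,.035),(.033,-.008,.029),(.033,.008,.029),(-.053,0,.065),(-.025,0,.065))]
    print(n,np.round(q,1).tolist()); x,y=np.round(q[0]).astype(int)
    for v in range(y-20,y+18): print(v,x-25,''.join('@' if k>175 else '#' if k<60 else '+' if k<95 else 'o' if k<130 else '.' for k in g[v,x-25:x+25]))
E
python3 la.py
```

```text
time: 17.75
ee_pos: [0.5418, 0.0544, 0.0423]
eef_rot: [0.674, 0.738, 0.0, -0.0]
ft_force: [0.8, 0.1, -0.1]
width: 0.0004
grip_force: 0.0
t 17.75 stand xy -0.1171712930512061 0.013829125180740146 tip z 0.02830130119436429 F [ 0.8207  0.1258 -0.126 ] w 0.00044242768187849514
scene [[307.1, 223.8], [316.5, 236.8], [322.0, 232.3], [287.9, 200.0], [297.8, 207.1]]
204 282 #oo...o+++++++++##########o.......................
205 282 +.....o+++++++o.+#########o.......................
206 282 +.....o+++++++ooo+#######+........................
207 282 +......+++++++++o+#####oo.........................
208 282 +o.....+++++++++o+###+o...........................
209 282 #o.....+++++++++oo+##o............................
210 282 #o.....+++++++++o..oo............................o
211 282 +o.....+++++++++o............oo.................o#
212 282 +......+++++++++o...........oooo................+#
213 282 .......o++++++++o..........ooooooo..............##
214 282 ......o.oo++++++o.........ooooooooo............o##
215 282 ......oo..o+++++o.......oooooooooooo...........o##
216 282 .......oo..oo+++o......
[... 3131 characters left out ...]
 #############################+o+##################
284 278 #############################+o+##################
285 278 #############################+++##################
286 278 #############################+++##################
287 278 #############################+++##################
288 278 #############################+++##################
289 278 #############################+++##################
290 278 #############################+++##################
291 278 #############################+++##################
292 278 #############################+++##################
293 278 #############################+++##################
294 278 #############################+++##################
```

The tab is close to its locked place. I continue in 1 mm steps until the stop shows in the force.

```bash
python3 -m pendant '[[1,0.002,-0.004,0,0,0,0],[1,0.004,-0.008,0,0,0,0],[1,0.005,-0.01,0,0,0,0],[1,0.005,-0.01,0,0,0,0]]'|sed -n '2p;4p'
python3 -m pendant '[[1,0,-0.004,0,0,0,0],[1,0,-0.008,0,0,0,0],[1,0,-0.01,0,0,0,0],[1,0,-0.01,0,0,0,0]]'|sed -n '2p;4p'
python3 -c "from h import *;st()"
```

```text
ee_pos: [0.5397, 0.055, 0.0425]
ft_force: [4.9, -2.2, -2.9]
ee_pos: [0.5392, 0.0548, 0.0429]
ft_force: [16.8, -2.0, -14.5]
t 18.85 stand xy -0.11778730351247392 0.01134420962401362 tip z 0.028850864156810124 F [ 16.8256  -2.008  -14.5133] w 0.0005927864106916292
```

The force rose sharply (17 N), so the latch is at its stop. I'll back off straight away from the tab, rise and check.

```bash
python3 -m pendant '[[1,0,0.02,0,0,0,0],[1,0,0.08,0,0,0,0],[1,0,0.15,0,0,0,0],[1,0,0.17,-0.1,0,0,0],[1,0,0.2,-0.25,0,0,0],[1,0.1,0.25,-0.4,0,0,0],[1,0.25,0.25,-0.5,0,0,0],[1,0.4,0.25,-0.5,0,0,0]]'|sed -n '1,2p;4p'
python3 -m pendant '[[1,0.15,0,0,0,0,0],[1,0.3,0,0,0,0,0],[1,0.3,0,0,0,0,0]]'|sed -n '2p'
python3 - <<'E'
from h import *
from math import *
st()
c=cam("top"); cv2.imwrite("pics/t9.png",c["img"]); S=cam("scene"); cv2.imwrite("pics/s9.png",S["img"])
np.set_printoptions(precision=1)
for n,k in(("top",c),("scene",S)):
  for th in(0,.1): print(n,th,"tab top out/in",[proj(k,W(-.085-d*cos(th),d*sin(th),.065)) for d in(.053,.025)],"nose tip",proj(k,W(-.085+.033*cos(th),-.033*sin(th),.029)))
  print("bail up",[proj(k,W(.017,y,.160)) for y in(-.028,.028)],"pin",proj(k,W(-.085,0,.035)))
for k,(y0,y1,x0,x1) in((c,(188,214,288,345)),(S,(192,246,280,345))):
  g=cv2.cvtColor(k["img"],cv2.COLOR_BGR2GRAY); print(x0)
  for y in range(y0,y1): print(y,''.join('@' if v>165 else '#' if v<60 else '+' if v<95 else 'o' if v<130 else '.' for v in g[y,x0:x1]))
E
```

```text
time: 19.85
ee_pos: [0.6006, 0.1829, 0.195]
ft_force: [1.1, 0.2, 0.4]
ee_pos: [0.5895, 0.2761, 0.1913]
t 20.225 stand xy -0.33366630617687243 0.08133644090655141 tip z 0.17725207100270207 F [-0.4744 -1.6887 -0.7443] w 0.0004140433353566347
top 0 tab top out/in [array([283.5, 202.3]), array([294.9, 201.1])] nose tip [318.3 200.3]
top 0.1 tab top out/in [array([283.4, 200.2]), array([294.8, 200.1])] nose tip [318.4 201.6]
bail up [array([350.6, 202. ]), array([347.6, 177.6])] pin [305.3 201.5]
scene 0 tab top out/in [array([287.9, 200. ]), array([297.8, 207.1])] nose tip [319.3 234.5]
scene 0.1 tab top out/in [array([289.9, 198.7]), array([298.8, 206.4])] nose tip [318.  235.4]
bail up [array([339.1, 214.9]), array([360.7, 197.4])] pin [307.1 223.8]
288
188 ...ooooo+...ooooooooooo+++++++++++++......@@o++##########
189 ...oooooo...oooooooooo++++++++o.o+++o@.....o+o###########
190 ...oooooo....oooooooo.+++o....+++++++o+++++++############
191 ...ooooooooooooooooo.+++o.ooo.o++++++o+++o+++############
192 ...ooooooooooooooooo.o+++o.oo.o++++++ooooooo+############
193 ...oooooooooooooooo+++++
[... 4357 characters left out ...]

236 oooooooo....oooooooooo+++++++++++++++++ooooooo+++++++++oooooooooo
237 +ooooooo....ooooooooooo++++++++++++++++ooooooo+++++++++oo++oooooo
238 ++ooooooooooooooooooooo+++++++++++++++oooooooo+++++++++oo+++ooooo
239 oo++ooooooooooooooooooo++++++++++++++oooooooo++++++++++oo++++oooo
240 ..o++ooooooooooooooooo++++++++++++++++ooooo+++#++++++++oo++++++++
241 ...o++oooooooooooooooo+++++++++++++++++ooo++++#++++++++oo++++++++
242 ....oo+oooooooooooooo+++++++++++++++oo+oo+++++#++++++o+oo++++++++
243 ......o++oooooooooooo++++++++++++++o...o++++++#++++++++oo+++++++o
244 .......o++ooooooooooo+++++o++++++++++..oo++++++++++++++oooo++++oo
245 .........o+ooooooooo+++oooo+++++++++++o..o+++++++++++++oo.oo+++o.
```

In the scene view the tab top's outer end is at (287.5,201) and its inner end at (297,207). The locked prediction is (288,200), (298,207), so the latch is home with its nose over the tongue. Last checks before handing in: loose items, and the robot at rest.

```bash
python3 -m pendant '[[1,0,0,0,0,0,0],[1,0,0,0,0,0,0]]'|sed -n '2p;4p'
python3 - <<'E'
from h import *
import pickle
c0=pickle.load(open("c0.pkl","rb")); T=cam("top"); S=cam("scene")
for n,X in dict(vialb=(.498,-.259,.025),petri=(.608,-.267,.01),viala=(.637,-.042,.025),beaker=(.659,-.125,.03),tweez=(.4475,-.16,0),marker=(.4475,-.0,0)).items():
  for k,a,b in(("top",c0["top"],T),("scene",c0["scene"],S)):
    u,v=np.round(proj(a,np.array(X))).astype(int); sl=np.s_[max(v-14,0):v+14,u-18:u+18]
    print(n,k,(u,v),"mean diff",np.round(cv2.absdiff(a["img"][sl],b["img"][sl]).mean(),1))
# bail: dark pixels near upright prediction in top view
g=cv2.cvtColor(T["img"],cv2.COLOR_BGR2GRAY)
for y in range(170,210): print(y,''.join('#' if v<50 else '+' if v<95 else '.' for v in g[y,320:395]))
E
```

```text
ee_pos: [0.5921, 0.2697, 0.1925]
ft_force: [0.2, -0.3, 0.6]
vialb top (np.int64(417), np.int64(213)) mean diff 1.8
vialb scene (np.int64(404), np.int64(334)) mean diff 0.9
petri top (np.int64(416), np.int64(171)) mean diff 1.8
petri scene (np.int64(446), np.int64(303)) mean diff 1.0
viala top (np.int64(329), np.int64(160)) mean diff 1.9
viala scene (np.int64(367), np.int64(219)) mean diff 34.5
beaker top (np.int64(362), np.int64(151)) mean diff 1.7
beaker scene (np.int64(405), np.int64(235)) mean diff 12.3
tweez top (np.int64(377), np.int64(234)) mean diff 1.7
tweez scene (np.int64(339), np.int64(320)) mean diff 0.9
marker top (np.int64(314), np.int64(235)) mean diff 1.6
marker scene (np.int64(282), np.int64(264)) mean diff 0.9
170 ...........................................................................
171 ...........................................................................
172 ...........................................................................
173 ...........................................................................
174 .........................+............
[... 2137 characters left out ...]
+##############++##..++++++.....+++.........................
202 .......+..+++++++##########+++..+++.+++..+.................................
203 .....+....++++++.++######+...+...++........................................
204 ++++++.+...+++++++.++.++....++...+#........................................
205 ++++++..+..+++++++++++++++++++..+++........................................
206 +++++++.+...++++++++++++++++.++++..........................................
207 +++++++......++++++++++++....++..........................+.................
208 +++++++......+.++++++++++++++++++++......................+.................
209 +++++++...........++++..++++++++++.......................+.................
```

```bash
python3 -c "
from h import *
print(r.close_job())"
```

```text
the job is handed in; nothing more can be done
None
```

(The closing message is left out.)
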